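# Load the finishing turntable and set its brake screw

### The job

Take the dark wooden ball from its rest, lower it gently (do not drop or throw it in) to the bottom of the blue pot on the turntable and let it go. Then turn the brass brake thumbscrew clockwise until it seats against its stop (red end at the red line), back it off a quarter turn (red end at the white line) and finish while still holding the thumbscrew there between the fingers, so that a colleague can set the lock. Leave the pale ball, the glue jar and the paint tin where they are.

Things in the scene. Friction and masses are not known exactly. Their poses are not given: they have to be found in the camera images.
- dark_ball: the dark brown wooden ball, 46 mm across, about 40 g; it starts on one of two grey square rests (36 x 36 mm, 14 mm high, fixed), its centre 34 mm above the table. This origin is a point on its surface (its underside at the start) that turns with it: use point dark_ball_center
- dark_ball_center (a point): centre of the dark ball
- pale_ball: the pale wooden ball, same size as the dark one, on the other rest; leave it alone. Which ball is on which rest changes
- stand: fixed dark steel stand of the turntable; origin on the table under the turntable's axis; its +y axis points from there to the brake bracket. It carries a wooden disc (300 mm across, top 40 mm above the table, turns stiffly) with the blue pot in its middle. The bracket, 50 mm wide, top 74 mm above the table, reaches over the disc's edge from an upright 162 to 187 mm from the axis
- dial (a point): centre of the round black dial (68 mm across, 2 mm thick) on the bracket, under the thumbscrew, 135 mm from the turntable's axis along the stand's +y; top 76 mm above the table; axes as the stand's. Marks: a red line towards +x (screw seated), a white line towards +y (a quarter turn back from seated)
- pot_floor (a point): centre of the blue pot's flat inner floor, 45 mm above the table. The pot is a straight round cylinder, inside diameter 104 mm, wall 4 mm, 60 mm deep inside; a ball on its floor has its centre 23 mm above this point
- pot_rim (a point): centre of the blue pot's mouth, level with its rim, 105 mm above the table
- paddle_grip (a point): the thumbscrew's brass paddle: an upright blade 38 mm long (this point's x), 10 mm thick (its y), 34 mm high, red cap on top of its +x end, turning with the screw and not rising or sinking. This point, on the screw's vertical axis, is where to pinch it from above: 12 mm below its top, 106 mm above the table. Hub below: 32 mm across, top 84 mm above the table
- brake_screw (a joint): angle of the brake screw in rad: 0 is seated against its hard stop (red end towards the stand's +x, at the red line), growing as it is backed off (counter-clockwise seen from above); 1.571 is a quarter turn back (red end towards the stand's +y, at the white line); it starts 0.5 to 1.2 rad from seated and can go to 3.1. It turns against a light drag of about 0.06 N m and stays where it is left
- glue_jar: amber glass jar with green lid, 60 mm across, 90 mm high, standing loose on the table; origin under its base; leave it alone
- paint_tin: orange and silver tin, 74 mm across, 80 mm high, standing loose on the table; origin under its base; leave it alone
Mind the look-alikes: they are no part of the job. There is more than one size of the dark_ball; the one meant has the size given above.

How it is judged:
By the outcome, as a careful person would: the job done as asked, in the order asked, and still so for the second after the job is handed in, while the arm keeps its last pose, push and grip.
It also fails if it takes over 58 s, if anything falls off the work surface, if the arm or the gripper's body presses on something with over 40 N, if the wrist force passes 120 N, or if a joint passes its speed limit or range.

### The arm

A 6-joint arm with a two-finger parallel gripper is mounted at the origin on the work surface. World frame = base frame: x ahead of the robot, y to its left, z up, the work surface at z = 0. Lengths are in m, angles in degrees, forces in N, time in s.
With the tool pointing down it reaches from about 0.35 to 0.725 m from the base axis. Payload 4.3 kg.
Tool frame: the origin (TCP) lies between the finger pads, 19 mm behind the fingertips; this is the grasp point; z points along the fingers, y is the line along which they close (so a half turn about z gives the same grasp; the last joint's range is limited). The gripper opens to 85 mm and grips with 20 to 120 N. Pads are 22 mm wide; open, the fingers measure 114 mm over their backs; the gripper's body (76 mm by 85 mm) begins 54 mm behind the grasp point. The pads swing forward as they close: fully open they stand 13 mm farther back than shut.
Start: joints at [70.571, 21.618, 4.641, 73.018, 0, 83.68], TCP at [0.13, 0.56, 0.25] pointing down, gripper open.
Joint ranges: [-156.06, 156.06], [-48.1, 94.91], [-58.44, 69.94], [-101.28, 121.22], [-78.64, 73.56], [-180, 180]. Speed limits (degrees/s): [147.25, 147.25, 180, 180, 180, 180].

### API

Orientations are given as a 3x3 rotation matrix whose columns are the frame's x, y, z axes.
In Python, from workcell import bot, imaging gives the robot as it stands. The module is installed in compiled form; this text tells all that it offers.
- The arm moves only by the tool apply_moves, never from a script. Its argument "increments" is a list that holds one entry, the list of rows, each a list of 6 numbers: the shift along the tool's x, y, z scaled (see below), then the turn, a rotation vector about the tool's x, y, z scaled (see below). A call has exactly 5 rows; each row is the pose to reach, as a shift and turn from the pose commanded when the call began, along the tool's axes at that moment, turning the shorter way round; what a row does not reach only later rows make up. The controller multiplies each number of a shift by 0.1 m and each number of a turn by 360 degrees. A row lasts 1/10 s, in which the tool goes at most 50 mm and 8.59 degrees, less where a joint would pass 70% of its speed; a pose out of reach is approached as far as the arm can. A call with a number of a shift or a turn outside -1 to 1 is refused whole. A call with a gripper value outside its range is refused whole. "fingers" is the opening, from -1 (shut) to 1 (fully open), set as the call begins (left out, the last holds). The fingers move at their own pace and stop on an object; the grip force is fixed at half the most. Time passes only in rows, so rows that repeat a pose let the fingers close, or fill a call up. It gives the time, the measured TCP pose, the force, the opening and the grip force at its end, in the units of the state.
- bot.state(): the state, without advancing time (a new reading comes with each control period).
- imaging.capture(name): name is "scene" or "top" or "wrist"; returns a dict with "color" (420x560x3 uint8, red, green, blue), "range_z" (420x560 float32, m along the optical axis (not along the pixel's ray), 0 where there is no reading), "camera_matrix" (3x3 intrinsics, pixels), "T" (4x4, takes a point from camera to world coordinates). Camera axes: x right, y up, looking along -z (the intrinsics and any distortion apply to the point x, -y, -z); pixel columns grow to the right and rows downward; lengths in m; the calibration is good to about 2 mm. A picture is of the moment at which its call begins.
- bot.job_done(): hands the job in; it is judged then, once.
The state is a dict: "time_s": time; "joint_positions": joint angles; "joint_vel": joint speeds; "joint_efforts": joint torques, N m; "ee_pos": TCP position; "eef_rot": TCP orientation; "ft_force": force on the tool from outside, world axes, zero at the start; "ft_torque": the same for the moment, N m; "width": finger opening in m; "gripper_force": force on a finger pad.
Only numpy, scipy, OpenCV 4.12 (cv2) and the standard library are available. Lean on these libraries where they do the work, as an engineer would, in place of code of your own. Each camera call takes 0.05 s, during which the arm holds its last target. There are 200 camera calls.

## Working session

There is one attempt and no reset: what is moved stays moved. The work goes in short steps, Python scripts to look and compute and a tool call to move; the robot and the scene stay as the last step left them, time stands still between calls to the robot, and variables do not carry over. Pictures are saved under pics/ and viewed, at most 10 in all, crops included, and the job is handed in when it is done.

Besides the shell and the picture viewer there is one more tool, called after ">>>" in YAML: its name, and indented under it one key for each argument. apply_moves: Moves the arm, as the interface text tells. Its arguments: {"type":"object","properties":{"increments":{"type":"array","items":{"type":"array","items":{"type":"array","items":{"type":"number","minimum":-1,"maximum":1}}}},"fingers":{"type":"number"}},"required":["increments"]}

```bash
mkdir -p pics; cat > h.py <<'E'
import numpy as np, cv2
from workcell import bot, imaging
def cap(n):
    c=imaging.capture(n); return c
def save(c,f): cv2.imwrite('pics/'+f,c['color'][:,:,::-1])
def ray(c,u,v):
    K=np.array(c['camera_matrix']);T=np.array(c['T'])
    d=np.array([(u-K[0,2])/K[0,0],-(v-K[1,2])/K[1,1],-1.0])
    return T[:3,3],T[:3,:3]@d
def onplane(c,u,v,z):
    o,d=ray(c,u,v); return o+d*(z-o[2])/d[2]
def cloud(c):
    K=np.array(c['camera_matrix']);T=np.array(c['T']);z=c['range_z']
    v,u=np.mgrid[:z.shape[0],:z.shape[1]]
    p=np.stack([(u-K[0,2])/K[0,0]*z,-(v-K[1,2])/K[1,1]*z,-z],-1)
    return p@T[:3,:3].T+T[:3,3]
E
python3 - <<'E'
from h import *
s=bot.state();print({k:np.round(s[k],3).tolist() for k in s})
a=cap('top');b=cap('scene')
for c in(a,b):print(np.round(c['camera_matrix'],1).tolist(),np.round(c['T'],3).tolist())
cv2.imwrite('pics/a.png',a['color'][:,:,::-1]);save(b,'b.png')
np.save('top.npy',a,allow_pickle=True)
E
```

```text
{'time_s': 0.0, 'joint_positions': [70.573, 21.662, 4.562, 73.018, 0.0, 83.68], 'joint_vel': [-0.014, -0.036, 0.049, -0.049, 0.068, 0.005], 'joint_efforts': [0.001, -46.36, 26.988, 0.021, -0.0, 0.0], 'ee_pos': [0.13, 0.559, 0.249], 'eef_rot': [[-0.974, 0.227, -0.001], [0.227, 0.974, -0.002], [0.0, -0.002, -1.0]], 'ft_force': [0.31, -0.39, -0.388], 'ft_torque': [-0.026, 0.041, 0.03], 'gripper_force': 0.0, 'width': 0.085}
[[410.1, 0.0, 272.6], [0.0, 410.1, 216.5], [0.0, 0.0, 1.0]] [[-0.029, 0.996, -0.081, 0.536], [-1.0, -0.029, 0.003, -0.04], [0.0, 0.081, 0.997, 0.91], [0.0, 0.0, 0.0, 1.0]]
[[533.1, 0.0, 280.9], [0.0, 533.1, 197.6], [0.0, 0.0, 1.0]] [[-0.086, -0.626, 0.775, 1.49], [0.996, -0.054, 0.067, 0.017], [-0.0, 0.778, 0.629, 0.827], [0.0, 0.0, 0.0, 1.0]]
```

View pics/a.png

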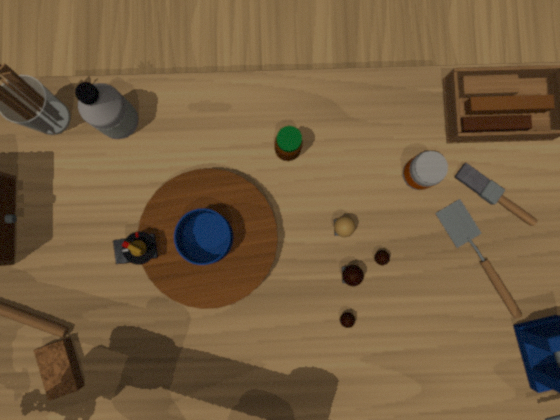

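View pics/b.png

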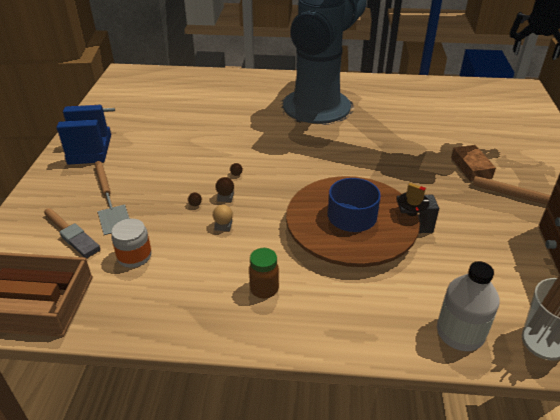

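The top view shows the turntable at about (208,237), with the blue pot at (204,237) and the thumbscrew at (138,247). The largest dark ball is at (353,275) and the pale ball at (344,227). Two smaller dark balls sit at (382,257) and (348,319).

```bash
python3 - <<'E'
from h import *
a=np.load('top.npy',allow_pickle=True).item();b=cap('scene')
for n,c,w in(('top',a,[(353,275),(382,257),(348,319),(344,227)]),('scene',b,[(225,187),(195,199),(236,169)])):
    P=cloud(c);hsv=cv2.cvtColor(c['color'],cv2.COLOR_RGB2HSV)
    for u,v in w:
        q=P[v-15:v+16,u-15:u+16].reshape(-1,3);q=q[q[:,2]>.004]
        # sphere fit on upper pts
        top=q[:,2].max();s=q[(q[:,2]>top-.015)]
        A=np.c_[2*s,np.ones(len(s))];x=np.linalg.lstsq(A,(s**2).sum(1),rcond=None)[0]
        print(n,u,v,'c',x[:3].round(4),'r',np.sqrt(x[3]+x[:3]@x[:3]).round(4),'top',top.round(4),len(s))
    bl=cv2.inRange(hsv,(105,120,40),(130,255,255))>0
    m=bl&(abs(P[:,:,2]-.105)<.004)&(P[...,1]>-.2)&(P[...,1]<.5)
    s=P[m][:,:2];A=np.c_[2*s,np.ones(len(s))];x=np.linalg.lstsq(A,(s**2).sum(1),rcond=None)[0]
    print('rim',x[:2],np.sqrt(x[2]+x[:2]@x[:2]),P[m][:,2].mean(),len(s))
    m=(P[:,:,2]>.066)&(P[:,:,2]<.08)&(hsv[...,2]<70)
    m&=~bl; s=P[m]; d=np.hypot(s[:,0]-x[0],s[:,1]-x[1]);s=s[(d>.08)&(d<.2)]
    print('dial',s.mean(0) if len(s) else 0,len(s), (s.min(0),s.max(0)) if len(s) else 0)
    d=np.hypot(P[...,0]-x[0],P[...,1]-x[1])
    m=(P[...,2]>.095)&(d>.09)&(d<.19)&(P[...,2]<.13); s=P[m];print('paddle',s.mean(0),s[:,2].max(),len(s))
    red=m&((hsv[...,0]<6)|(hsv[...,0]>174))&(hsv[...,1]>150);s=P[red];print('red',s.mean(0) if len(s) else 0,len(s))
def crop(c,u,v,r):
    return cv2.resize(c['color'][v-r:v+r,u-r:u+r,::-1],(400,400),interpolation=cv2.INTER_CUBIC)
cv2.imwrite('pics/c.png',np.hstack([crop(a,140,247,35),crop(b,412,203,35)]))
E
```

```text
top 353 275 c [ 0.219  -0.0163  0.3717] r 0.625 top 0.9098 5
top 382 257 c [ 0.219  -0.0163  0.3717] r 0.625 top 0.9098 3
top 348 319 c [ 0.219  -0.0163  0.3717] r 0.625 top 0.9098 4
top 344 227 c [ 0.219  -0.0163  0.3717] r 0.625 top 0.9098 2
rim [0.5673186  0.09801498] 0.053245281808274036 0.10319639459294956 252
dial [0.5468311  0.23668671 0.07349111] 816 (array([0.51739714, 0.19652121, 0.06667399]), array([0.58251802, 0.28296254, 0.07996701]))
paddle [0.54895594 0.23040601 0.11315531] 0.1187855417788316 140
red [0.55599711 0.24450024 0.11616984] 30
scene 225 187 c [0.6859 0.0077 0.3807] r 0.9196 top 0.8269 6
scene 195 199 c [0.6859 0.0077 0.3807] r 0.9196 top 0.8269 2
scene 236 169 c [0.6859 0.0077 0.3807] r 0.9196 top 0.8269 6
rim [-0.0359933   0.30501792] 0.6488613836090973 0.10366744432104913 233
dial 0 0 0<stdin>:19: RuntimeWarning: Mean of empty slice.
  ret = um.true_divide(
Traceback (most recent call last):
ValueError: zero-size array to reduction operation maximum which has no identity
```

```bash
python3 - <<'E'
from h import *
a=np.load('top.npy',allow_pickle=True).item();b=cap('scene')
def circ(s):
    A=np.c_[2*s,np.ones(len(s))];x=np.linalg.lstsq(A,(s**2).sum(1),rcond=None)[0];n=s.shape[1]
    return x[:n].round(4),np.sqrt(x[n]+x[:n]@x[:n]).round(4)
for n,c,w in(('top',a,[(353,275),(382,257),(348,319),(344,227)]),('scene',b,[(225,187),(195,199),(236,169),(222,214)])):
    P=cloud(c);P[c['range_z']==0]=np.nan;P[P[...,2]>.3]=np.nan
    hsv=cv2.cvtColor(c['color'],cv2.COLOR_RGB2HSV)
    for u,v in w:
        q=P[v-15:v+16,u-15:u+16].reshape(-1,3);q=q[q[:,2]>.004]
        top=np.nanmax(q[:,2]);s=q[(q[:,2]>top-.015)]
        wd=hsv[v-16:v+17,u-16:u+17]; 
        mm=(wd[...,2]<75).astype(np.uint8);_,l,st,ce=cv2.connectedComponentsWithStats(mm);k=l[16,16]
        print(n,u,v,'fit',circ(s),'top',top.round(4),len(s),'blob',st[k],ce[k].round(1)+[u-16,v-16], 'pt',onplane(c,*(ce[k]+[u-16,v-16]),.034).round(4))
    bl=cv2.inRange(hsv,(105,120,40),(130,255,255))>0
    X,Y,Z=P[...,0],P[...,1],P[...,2]
    m=bl&(abs(Z-.105)<.004)&(Y>0)&(Y<.25)&(X>.45)&(X<.7)
    x,r=circ(P[m][:,:2]);print('rim',x,r)
    d=np.hypot(X-x[0],Y-x[1])
    m=(Z>.095)&(d>.09)&(d<.19)&(Z<.13);s=P[m];print('paddle',s.mean(0).round(4),s[:,2].max(),len(s), 'top pts',P[m&(Z>.112)].mean(0).round(4))
    red=m&((hsv[...,0]<6)|(hsv[...,0]>174))&(hsv[...,1]>150);s=P[red];print('red',s.mean(0).round(4),len(s))
    m=(abs(Z-.075)<.006)&(d>.08)&(d<.2)&(hsv[...,2]<60);print('dial',P[m].mean(0).round(4),m.sum(),circ(P[m&(d<.16)][:,:2]))
    # disc
    m=(abs(Z-.04)<.003)&(d>.07)&(d<.16);m2=cv2.convexHull(P[m][:,:2].astype(np.float32))[:,0]
    print('disc',cv2.minEnclosingCircle(m2))
def crop(c,u,v,r):
    return cv2.resize(c['color'][v-r:v+r,u-r:u+r,::-1],(400,400),interpolation=cv2.INTER_CUBIC)
cv2.imwrite('pics/c.png',np.hstack([crop(a,140,247,35),crop(b,412,203,35)]))
E
```

```text
top 353 275 fit (array([ 0.4782, -0.2077,  0.0348]), np.float64(0.0207)) top 0.058 284 blob [  5   1  22  26 432] [352.2 273.5] pt [ 0.4816 -0.2075  0.034 ]
top 382 257 fit (array([ 0.5134, -0.2762,  0.0165]), np.float64(0.0157)) top 0.0328 181 blob [  8   7  16  17 198] [381.9 256.4] pt [ 0.5157 -0.2722  0.034 ]
top 348 319 fit (array([ 0.3828, -0.1953,  0.0183]), np.float64(0.0145)) top 0.0361 166 blob [  8   7  16  17 205] [347.3 318.4] pt [ 0.3882 -0.1931  0.034 ]
top 344 227 fit (array([ 0.5825, -0.1948,  0.0347]), np.float64(0.0208)) top 0.0576 278 blob [   0    0   33   33 1060] [344.  227.3] pt [ 0.58   -0.1943  0.034 ]
rim [0.5673 0.098 ] 0.0532
paddle [0.549  0.2304 0.1132] 0.1187855417788316 140 top pts [0.5492 0.2323 0.1159]
red [0.556  0.2445 0.1162] 30
dial [0.5479 0.2342 0.0738] 728 (array([0.5491, 0.2295]), np.float64(0.0258))
disc ((0.567236065864563, 0.09877197444438934), 0.14959023892879486)
scene 225 187 fit (array([ 0.4813, -0.2094,  0.0378]), np.float64(0.0188)) top 0.0572 153 blob [  7   7  18  25 366] [224.4 189.8] pt [ 0.4947 -0.2061  0.034 ]
scene 195 199 fit (array([ 0.5166, -0.2774,  0.0204]), np.float64(0.013)) top 0.0351 97 blob [  9  10  13  14 144] [194.3 199.5] pt [ 0.5372 -0.2707  0.034 ]
scene 236 169 fit (array([ 0.4805, -0.2061,  0.043 ]), np.float64(0.0142)) top 0.0572 81 blob [ 10  11  12  12 118] [235.7 169.5] pt [ 0.41   -0.1916  0.034 ]
scene 222 214 fit (array([ 0.5857, -0.1961,  0.0388]), np.float64(0.018)) top 0.0593 160 blob [  0   0  33  33 894] [221.8 213.3] pt [ 0.5811 -0.1975  0.034 ]
rim [0.5694 0.0971] 0.0534
paddle [0.5534 0.2299 0.1088] 0.12109611381631458 191 top pts [0.5524 0.231  0.1165]
red [0.5574 0.2425 0.1183] 14
dial [0.5605 0.2295 0.0746] 350 (array([0.554, 0.226]), np.float64(0.0247))
disc ((0.5690834522247314, 0.09662698954343796), 0.15169711410999298)
```

View pics/c.png

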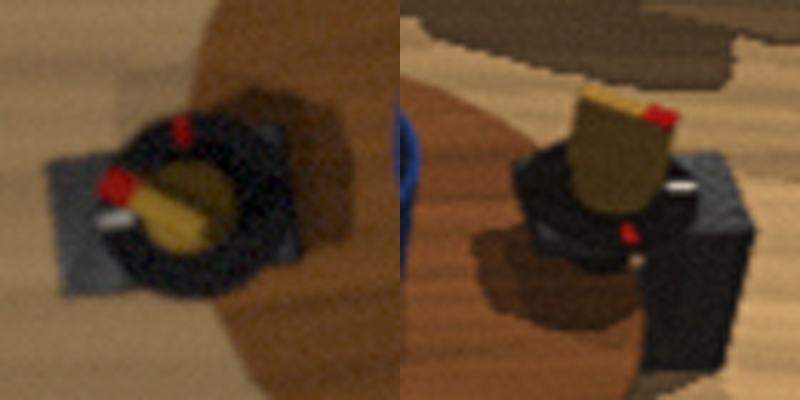

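The crop shows the thumbscrew's red cap at about (117,185), between the white mark (115,218) and the red mark (182,130). In the stand frame that is roughly 1 rad. I'll move now, passing the dial on the way so the wrist camera can look at it.

```bash
cat >> h.py <<'E'
def plan(p,yaw,n=None):
    s=bot.state();p0=np.array(s['ee_pos']);R=np.array(s['eef_rot']);y0=np.degrees(np.arctan2(R[1,0],R[0,0]))
    d=np.array(p)-p0;dy=(yaw-y0+180)%360-180
    print('at',p0.round(4),'yaw',round(y0,2),'d',d.round(4),'dyaw',round(dy,2),'F',np.round(s['ft_force'],1),'T',np.round(s['ft_torque'],2),'w',round(s['width'],4),'t',round(s['time_s'],2))
    if n is None: n=int(max(1,np.ceil(np.abs(d).max()/.098),np.ceil(abs(dy)/40)))
    while 1:
        out=[]
        for i in range(n):
            a=np.radians(y0+dy*i/n);M=np.array([[np.cos(a),np.sin(a),0],[np.sin(a),-np.cos(a),0],[0,0,-1]])
            out.append(np.r_[(M.T@d/n)/.1,-dy/n/360])
        if np.abs(out).max()<=1: break
        n+=1
    for o in out: print(o.round(4).tolist())
E
python3 -c "
from h import *
plan([.49,.20,.28],145)"
```

```text
at [0.1303 0.5597 0.2494] yaw 166.89 d [ 0.3597 -0.3597  0.0306] dyaw -21.89 F [-0.2 -0.6  0.3] T [ 0.02  0.   -0.01] w 0.0853 t 0.2
[-0.8638, -0.5374, -0.0612, 0.0122]
[-0.9023, -0.4699, -0.0612, 0.0122]
[-0.9356, -0.3997, -0.0612, 0.0122]
[-0.9634, -0.3271, -0.0612, 0.0122]
[-0.9855, -0.2526, -0.0612, 0.0122]
```

>>> apply_moves:
  increments:
    - [[-0.1,-0.06,-0.01,0,0,0.002],[-0.28,-0.17,-0.02,0,0,0.004],[-0.48,-0.3,-0.03,0,0,0.007],[-0.67,-0.42,-0.045,0,0,0.01],[-0.86,-0.54,-0.06,0,0,0.012]]

```text
time_s: 0.7
ee_pos: [0.2029, 0.4866, 0.2561]
eef_rot: [[-0.954, 0.301, 0.0], [0.301, 0.954, -0.0], [-0.0, -0.0, -1.0]]
ft_force: [-0.2, 1.2, 0.7]
width: 0.0855
gripper_force: 0.0
```

>>> apply_moves:
  increments:
    - [[-0.18,-0.09,-0.01,0,0,0.002],[-0.36,-0.19,-0.02,0,0,0.005],[-0.54,-0.28,-0.035,0,0,0.007],[-0.72,-0.38,-0.05,0,0,0.01],[-0.9,-0.47,-0.06,0,0,0.012]]

```text
time_s: 1.2
ee_pos: [0.2745, 0.4147, 0.2622]
eef_rot: [[-0.928, 0.372, 0.0], [0.372, 0.928, -0.0], [-0.0, -0.0, -1.0]]
ft_force: [-0.9, 0.4, -0.4]
width: 0.0855
gripper_force: 0.0
```

>>> apply_moves:
  increments:
    - [[-0.19,-0.08,-0.01,0,0,0.002],[-0.37,-0.16,-0.02,0,0,0.005],[-0.56,-0.24,-0.035,0,0,0.007],[-0.75,-0.32,-0.05,0,0,0.01],[-0.94,-0.4,-0.06,0,0,0.012]]

```text
time_s: 1.7
ee_pos: [0.3469, 0.3428, 0.2682]
eef_rot: [[-0.898, 0.441, 0.0], [0.441, 0.898, -0.0], [-0.0, 0.0, -1.0]]
ft_force: [0.2, -0.6, -0.4]
width: 0.0852
gripper_force: 0.0
```

>>> apply_moves:
  increments:
    - [[-0.19,-0.07,-0.01,0,0,0.002],[-0.38,-0.13,-0.02,0,0,0.005],[-0.58,-0.2,-0.035,0,0,0.007],[-0.77,-0.26,-0.05,0,0,0.01],[-0.96,-0.33,-0.06,0,0,0.012]]

```text
time_s: 2.2
ee_pos: [0.4185, 0.2709, 0.2742]
eef_rot: [[-0.862, 0.507, 0.0], [0.507, 0.862, -0.0], [-0.0, 0.0, -1.0]]
ft_force: [0.3, 0.3, -0.3]
width: 0.0857
gripper_force: 0.0
```

>>> apply_moves:
  increments:
    - [[-0.22,-0.05,-0.01,0,0,0.002],[-0.45,-0.11,-0.02,0,0,0.005],[-0.68,-0.17,-0.035,0,0,0.007],[-0.87,-0.22,-0.05,0,0,0.01],[-0.98,-0.25,-0.06,0,0,0.012]]

```text
time_s: 2.7
ee_pos: [0.4907, 0.1995, 0.2801]
eef_rot: [[-0.82, 0.572, 0.0], [0.572, 0.82, -0.0], [-0.0, -0.0, -1.0]]
ft_force: [-0.3, 0.5, 0.2]
width: 0.0854
gripper_force: 0.0
```

```bash
python3 - <<'E'
from h import *
c=cap('wrist');save(c,'w.png');np.save('w1.npy',c,allow_pickle=True)
print(np.round(c['T'],3).tolist(),np.round(c['camera_matrix'],1).tolist())
plan([.479,-.208,.2],145)
E
```

```text
[[0.572, -0.783, -0.246, 0.428], [0.82, 0.545, 0.172, 0.243], [-0.001, -0.3, 0.954, 0.404], [0.0, 0.0, 0.0, 1.0]] [[342.5, 0.0, 284.1], [0.0, 342.5, 204.6], [0.0, 0.0, 1.0]]
at [0.4915 0.1989 0.2801] yaw 145.07 d [-0.0125 -0.4069 -0.0801] dyaw -0.07 F [ 2.  -1.7 -0.4] T [-0.02 -0.07  0.03] w 0.0851 t 2.75
[-0.4454, -0.6815, 0.1603, 0.0]
[-0.4456, -0.6814, 0.1603, 0.0]
[-0.4457, -0.6813, 0.1603, 0.0]
[-0.4459, -0.6812, 0.1603, 0.0]
[-0.446, -0.6811, 0.1603, 0.0]
```

View pics/w.png

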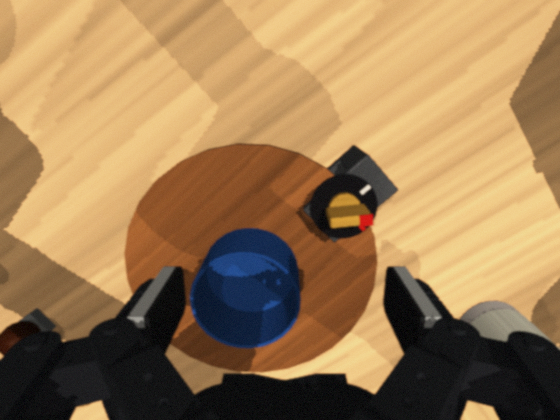

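The wrist view shows the dial at about (343,207) with its white mark at (366,189) and the red cap at (366,221). The pot is at (246,288). Now I go to a point above the dark ball.

>>> apply_moves:
  increments:
    - [[-0.08,-0.12,0.03,0,0,0],[-0.2,-0.3,0.07,0,0,0],[-0.32,-0.49,0.11,0,0,0],[-0.44,-0.67,0.15,0,0,0],[-0.56,-0.85,0.2,0,0,0]]
  fingers: 0.6

```text
time_s: 3.25
ee_pos: [0.4863, 0.0986, 0.2597]
eef_rot: [[-0.823, 0.568, -0.0], [0.568, 0.823, -0.0], [0.0, -0.0, -1.0]]
ft_force: [-0.2, -0.7, 1.1]
width: 0.0685
gripper_force: 0.0
```

>>> apply_moves:
  increments:
    - [[-0.11,-0.17,0.04,0,0,0],[-0.22,-0.34,0.08,0,0,0],[-0.33,-0.51,0.12,0,0,0],[-0.44,-0.68,0.16,0,0,0],[-0.56,-0.85,0.2,0,0,0]]

```text
time_s: 3.75
ee_pos: [0.4838, -0.0029, 0.2396]
eef_rot: [[-0.823, 0.568, -0.001], [0.568, 0.823, 0.0], [0.001, -0.0, -1.0]]
ft_force: [0.2, 0.7, 0.2]
width: 0.068
gripper_force: 0.0
```

>>> apply_moves:
  increments:
    - [[-0.11,-0.17,0.04,0,0,0],[-0.22,-0.34,0.08,0,0,0],[-0.33,-0.51,0.12,0,0,0],[-0.44,-0.68,0.16,0,0,0],[-0.56,-0.85,0.2,0,0,0]]

```text
time_s: 4.25
ee_pos: [0.4815, -0.1044, 0.2196]
eef_rot: [[-0.823, 0.568, -0.001], [0.568, 0.823, 0.0], [0.001, -0.0, -1.0]]
ft_force: [0.9, -0.5, -0.5]
width: 0.068
gripper_force: 0.0
```

>>> apply_moves:
  increments:
    - [[-0.14,-0.21,0.05,0,0,0],[-0.28,-0.42,0.1,0,0,0],[-0.42,-0.64,0.15,0,0,0],[-0.52,-0.79,0.18,0,0,0],[-0.56,-0.85,0.2,0,0,0]]

```text
time_s: 4.75
ee_pos: [0.4794, -0.2068, 0.1995]
eef_rot: [[-0.821, 0.57, -0.001], [0.57, 0.821, 0.0], [0.001, -0.0, -1.0]]
ft_force: [0.4, 0.5, -0.3]
width: 0.0681
gripper_force: 0.0
```

```bash
python3 - <<'E'
from h import *
c=cap('wrist');save(c,'w2.png');np.save('w2.npy',c,allow_pickle=True)
P=cloud(c);P[c['range_z']==0]=np.nan;X,Y,Z=P[...,0],P[...,1],P[...,2]
m=(np.hypot(X-.479,Y+.208)<.03)&(Z>.037)&(Z<.065);s=P[m]
A=np.c_[2*s,np.ones(len(s))];x=np.linalg.lstsq(A,(s**2).sum(1),rcond=None)[0]
print(x[:3],np.sqrt(x[3]+x[:3]@x[:3]),len(s),s[:,2].max())
# circle silhouette via tangent cone fixed: fit centre with known r
from scipy.optimize import least_squares
print(least_squares(lambda q:np.linalg.norm(s-q,axis=1)-.023,x[:3]).x)
plan([.479,-.208,.038],145)
E
```

```text
[ 0.47757502 -0.20906169  0.03361563] 0.022535225454918973 2062 0.058187538535817485
[ 0.47766519 -0.20913409  0.03300037]
at [ 0.4794 -0.207   0.1993] yaw 145.21 d [-0.0004 -0.001  -0.1613] dyaw -0.21 F [ 0.2 -0.5 -1.6] T [ 0.06 -0.01  0.01] w 0.0684 t 4.8
[-0.001, -0.0054, 0.8065, 0.0003]
[-0.001, -0.0054, 0.8065, 0.0003]
```

View pics/w2.png

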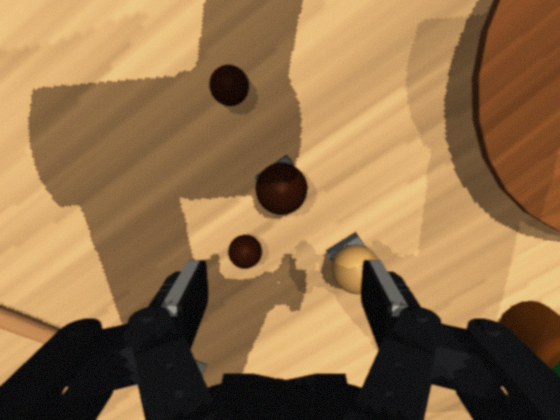

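The dark ball on its grey rest is at (281,188). The small balls at (229,85) and (245,251) and the pale ball at (350,268) are clear of the finger line. I descend in two calls and then grip.

>>> apply_moves:
  increments:
    - [[0,-0.004,0.1,0,0,0],[0,-0.01,0.27,0,0,0],[0,-0.015,0.45,0,0,0],[0,-0.02,0.63,0,0,0],[0,-0.024,0.8,0,0,0]]

```text
time_s: 5.3
ee_pos: [0.4785, -0.2062, 0.1187]
eef_rot: [[-0.823, 0.568, -0.001], [0.568, 0.823, 0.001], [0.001, 0.0, -1.0]]
ft_force: [-0.9, 0.0, 0.2]
width: 0.0683
gripper_force: 0.0
```

>>> apply_moves:
  increments:
    - [[0,0,0.22,0,0,0],[0,0,0.44,0,0,0],[0,0,0.62,0,0,0],[0,0,0.76,0,0,0],[0,0,0.81,0,0,0]]

```text
time_s: 5.8
ee_pos: [0.4775, -0.2057, 0.0372]
eef_rot: [[-0.823, 0.568, -0.003], [0.568, 0.823, 0.002], [0.004, 0.0, -1.0]]
ft_force: [-0.2, -1.3, 0.5]
width: 0.0679
gripper_force: 0.0
```

>>> apply_moves:
  increments:
    - [[0,0,0,0,0,0],[0,0,0,0,0,0],[0,0,0,0,0,0],[0,0,0,0,0,0],[0,0,0,0,0,0]]
  fingers: -0.1

```text
time_s: 6.3
ee_pos: [0.4795, -0.208, 0.0397]
eef_rot: [[-0.822, 0.569, 0.001], [0.569, 0.822, -0.0], [-0.001, 0.001, -1.0]]
ft_force: [-1.5, 1.3, 3.3]
width: 0.0432
gripper_force: 60.7
```

>>> apply_moves:
  increments:
    - [[0,0,-0.08,0,0,0],[0,0,-0.25,0,0,0],[0,0,-0.5,0,0,0],[0,0,-0.75,0,0,0],[0,0,-1,0,0,0]]

```text
time_s: 6.8
ee_pos: [0.479, -0.2078, 0.1403]
eef_rot: [[-0.822, 0.57, 0.0], [0.57, 0.822, 0.0], [-0.0, 0.0, -1.0]]
ft_force: [1.0, -0.7, -0.6]
width: 0.0436
gripper_force: 60.9
```

```bash
python3 - <<'E'
from h import *
# pot/dial from wrist view 1 and refine
c=np.load('w1.npy',allow_pickle=True).item()
P=cloud(c);P[c['range_z']==0]=np.nan;X,Y,Z=P[...,0],P[...,1],P[...,2];hsv=cv2.cvtColor(c['color'],cv2.COLOR_RGB2HSV)
def circ(s):
    A=np.c_[2*s,np.ones(len(s))];x=np.linalg.lstsq(A,(s**2).sum(1),rcond=None)[0];n=s.shape[1]
    return x[:n].round(4),np.sqrt(x[n]+x[:n]@x[:n]).round(4)
bl=cv2.inRange(hsv,(105,120,40),(130,255,255))>0
m=bl&(abs(Z-.105)<.004)&(X>.45)&(X<.7);x,r=circ(P[m][:,:2]);print('rim',x,r,m.sum())
d=np.hypot(X-x[0],Y-x[1])
h=hsv
white=(h[...,1]<60)&(h[...,2]>120)&(d>.1)&(d<.19)&(Z>.06)&(Z<.09)
def uv(m):
    v,u=np.nonzero(m);return u.mean(),v.mean(),len(u)
w=uv(white);print('white',w,onplane(c,w[0],w[1],.076))
red=((h[...,0]<6)|(h[...,0]>174))&(h[...,1]>150)&(h[...,2]>90)&(d>.08)&(d<.19)
rt=uv(red&(Z>.1));rl=uv(red&(Z<.09));print('cap',rt,onplane(c,rt[0],rt[1],.118),'line',rl)
dark=((h[...,2]<28)&(abs(Z-.076)<.007)&(d>.09)&(d<.18)).astype(np.uint8)
dark=cv2.morphologyEx(dark,cv2.MORPH_OPEN,np.ones((3,3)))
cs=max(cv2.findContours(dark,0,1)[0],key=cv2.contourArea);e=cv2.fitEllipse(cv2.convexHull(cs));print('dial ell',e,onplane(c,*e[0],.076))
pad=(h[...,0]>12)&(h[...,0]<32)&(h[...,1]>120)&(Z>.108)&(Z<.126)&(d>.09)&(d<.18)
full=(pad|(red&(Z>.1)));v,u=np.nonzero(full);q=np.array([onplane(c,a,b,.118)[:2] for a,b in zip(u,v)])
rr=cv2.minAreaRect(q.astype(np.float32));print('paddle top',rr,len(q))
plan([x[0],x[1],.2],145)
E
```

```text
rim [0.5662 0.0985] 0.0534 1299
white (np.float64(364.8888888888889), np.float64(189.31746031746033), 63) [0.54513049 0.25818135 0.076     ]
cap (np.float64(366.36690647482015), np.float64(219.63309352517985), 139) [0.55478892 0.24300035 0.118     ] line (np.float64(362.5625), np.float64(227.625), 32)
dial ell ((342.2099914550781, 205.5797119140625), (60.23249435424805, 63.92707443237305), 46.051517486572266) [0.54665041 0.23083029 0.076     ]
paddle top ((0.5470007061958313, 0.2318894863128662), (0.0389440543949604, 0.013932717964053154), 61.525150299072266) 560
at [ 0.479  -0.2078  0.1403] yaw 145.28 d [0.0872 0.3063 0.0597] dyaw -0.28 F [ 1.  -0.7 -0.6] T [ 0.02 -0.03 -0.  ] w 0.0436 t 6.8
[0.2568, 0.7536, -0.1493, 0.0002]
[0.2577, 0.7533, -0.1493, 0.0002]
[0.2587, 0.753, -0.1493, 0.0002]
[0.2596, 0.7526, -0.1493, 0.0002]
```

The grip is good (60 N). Carrying the ball to above the pot.

>>> apply_moves:
  increments:
    - [[0.03,0.1,-0.05,0,0,0],[0.09,0.26,-0.1,0,0,0],[0.14,0.42,-0.15,0,0,0],[0.2,0.58,-0.2,0,0,0],[0.26,0.75,-0.25,0,0,0]]

```text
time_s: 7.3
ee_pos: [0.5001, -0.1299, 0.1633]
eef_rot: [[-0.822, 0.569, -0.001], [0.569, 0.822, 0.001], [0.001, 0.0, -1.0]]
ft_force: [0.6, 1.1, -0.3]
width: 0.0434
gripper_force: 60.9
```

>>> apply_moves:
  increments:
    - [[0.05,0.15,-0.04,0,0,0],[0.1,0.3,-0.08,0,0,0],[0.15,0.45,-0.12,0,0,0],[0.2,0.6,-0.16,0,0,0],[0.26,0.75,-0.2,0,0,0]]

```text
time_s: 7.8
ee_pos: [0.5214, -0.0535, 0.1832]
eef_rot: [[-0.822, 0.569, -0.001], [0.569, 0.822, 0.001], [0.001, -0.0, -1.0]]
ft_force: [-0.8, -0.5, -0.9]
width: 0.0433
gripper_force: 60.9
```

>>> apply_moves:
  increments:
    - [[0.05,0.15,-0.03,0,0,0],[0.1,0.3,-0.06,0,0,0],[0.15,0.45,-0.09,0,0,0],[0.2,0.6,-0.12,0,0,0],[0.26,0.75,-0.15,0,0,0]]

```text
time_s: 8.3
ee_pos: [0.5433, 0.0228, 0.1991]
eef_rot: [[-0.822, 0.569, -0.0], [0.569, 0.822, 0.0], [0.0, 0.0, -1.0]]
ft_force: [1.2, -0.2, -0.8]
width: 0.0431
gripper_force: 60.9
```

>>> apply_moves:
  increments:
    - [[0.07,0.2,0,0,0,0],[0.14,0.4,0,0,0,0],[0.2,0.57,0,0,0,0],[0.24,0.7,0,0,0,0],[0.26,0.75,0,0,0,0]]

```text
time_s: 8.8
ee_pos: [0.5647, 0.0995, 0.199]
eef_rot: [[-0.823, 0.568, 0.0], [0.568, 0.823, 0.0], [-0.0, 0.0, -1.0]]
ft_force: [-0.0, -0.5, -0.7]
width: 0.0431
gripper_force: 61.0
```

```bash
python3 - <<'E'
from h import *
c=cap('wrist');save(c,'w3.png')
plan([.5665,.0985,.085],145)
E
```

```text
at [0.5646 0.0996 0.1989] yaw 145.38 d [ 0.0019 -0.0011 -0.1139] dyaw -0.38 F [-0.1  0.6  0.2] T [-0.03 -0.03  0.04] w 0.0433 t 8.85
[-0.0106, 0.0009, 0.5697, 0.0005]
[-0.0106, 0.0009, 0.5697, 0.0005]
```

View pics/w3.png

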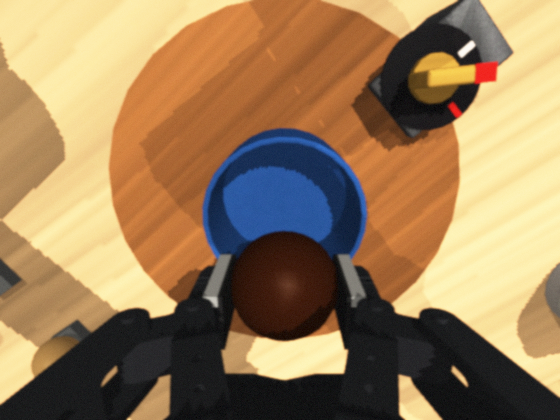

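The dark ball hangs between the pads at (285,285), over the pot mouth (centre about (285,215), offset by parallax). Lowering it.

>>> apply_moves:
  increments:
    - [[-0.005,0,0.1,0,0,0],[-0.01,0,0.25,0,0,0],[-0.02,0,0.4,0,0,0],[-0.02,0,0.55,0,0,0],[-0.02,0,0.7,0,0,0]]

```text
time_s: 9.35
ee_pos: [0.5654, 0.0958, 0.1277]
eef_rot: [[-0.821, 0.571, -0.001], [0.571, 0.821, -0.0], [0.001, -0.001, -1.0]]
ft_force: [-0.1, -0.3, -0.8]
width: 0.0437
gripper_force: 61.0
```

>>> apply_moves:
  increments:
    - [[0,0,0.13,0,0,0],[0,0,0.25,0,0,0],[0,0,0.35,0,0,0],[0,0,0.42,0,0,0],[0,0,0.45,0,0,0]]

```text
time_s: 9.85
ee_pos: [0.5655, 0.0967, 0.0831]
eef_rot: [[-0.822, 0.57, -0.001], [0.57, 0.822, -0.0], [0.001, -0.001, -1.0]]
ft_force: [1.0, -0.1, -1.0]
width: 0.0429
gripper_force: 61.0
```

>>> apply_moves:
  increments:
    - [[0,0,0.02,0,0,0],[0,0,0.04,0,0,0],[0,0,0.06,0,0,0],[0,0,0.07,0,0,0],[0,0,0.08,0,0,0]]

```text
time_s: 10.35
ee_pos: [0.5662, 0.0969, 0.0763]
eef_rot: [[-0.822, 0.569, 0.001], [0.569, 0.822, 0.0], [-0.0, 0.0, -1.0]]
ft_force: [-1.1, 0.7, 4.4]
width: 0.0432
gripper_force: 60.9
```

>>> apply_moves:
  increments:
    - [[0,0,0.003,0,0,0],[0,0,0.006,0,0,0],[0,0,0.01,0,0,0],[0,0,0.01,0,0,0],[0,0,0.01,0,0,0]]

```text
time_s: 10.85
ee_pos: [0.5668, 0.0971, 0.076]
eef_rot: [[-0.822, 0.569, 0.002], [0.569, 0.822, 0.0], [-0.001, 0.001, -1.0]]
ft_force: [-1.4, 0.6, 5.7]
width: 0.0429
gripper_force: 60.9
```

Contact is confirmed. I release slowly to about 60 mm.

>>> apply_moves:
  increments:
    - [[0,0,0,0,0,0],[0,0,0,0,0,0],[0,0,0,0,0,0],[0,0,0,0,0,0],[0,0,0,0,0,0]]
  fingers: 0.4

```text
time_s: 11.35
ee_pos: [0.5679, 0.0979, 0.0765]
eef_rot: [[-0.822, 0.569, 0.004], [0.569, 0.822, 0.002], [-0.002, 0.004, -1.0]]
ft_force: [1.2, 2.5, 6.0]
width: 0.06
gripper_force: 6.0
```

>>> apply_moves:
  increments:
    - [[0,0,-0.06,0,0,0],[0,0,-0.2,0,0,0],[0,0,-0.45,0,0,0],[0,0,-0.72,0,0,0],[0,0,-1,0,0,0]]

```text
time_s: 11.85
ee_pos: [0.5649, 0.0965, 0.1753]
eef_rot: [[-0.822, 0.57, -0.002], [0.57, 0.822, -0.001], [0.002, -0.002, -1.0]]
ft_force: [1.3, -0.1, -0.5]
width: 0.0595
gripper_force: 0.0
```

>>> apply_moves:
  increments:
    - [[0,0,-0.12,0,0,0],[0,0,-0.22,0,0,0],[0,0,-0.27,0,0,0],[0,0,-0.3,0,0,0],[0,0,-0.3,0,0,0]]

```text
time_s: 12.35
ee_pos: [0.5656, 0.0968, 0.2043]
eef_rot: [[-0.822, 0.569, -0.001], [0.569, 0.822, -0.0], [0.001, -0.001, -1.0]]
ft_force: [-0.0, 0.1, -0.0]
width: 0.0596
gripper_force: 0.0
```

```bash
cat > meas.py <<'E'
from h import *
import sys
c=cap('wrist');save(c,sys.argv[1])
P=cloud(c);P[c['range_z']==0]=np.nan;X,Y,Z=P[...,0],P[...,1],P[...,2];h=cv2.cvtColor(c['color'],cv2.COLOR_RGB2HSV)
def circ(s):
    A=np.c_[2*s,np.ones(len(s))];x=np.linalg.lstsq(A,(s**2).sum(1),rcond=None)[0];n=s.shape[1]
    return x[:n].round(4),np.sqrt(x[n]+x[:n]@x[:n]).round(4)
def uv(m):
    v,u=np.nonzero(m);return (u.mean(),v.mean()) if len(u) else (0,0)
bl=cv2.inRange(h,(105,120,40),(130,255,255))>0
m=bl&(abs(Z-.105)<.004)&(X>.45)&(X<.7)
if m.sum()>50: print('rim',circ(P[m][:,:2]))
x=np.array([.5665,.0983]);d=np.hypot(X-x[0],Y-x[1])
red=((h[...,0]<6)|(h[...,0]>174))&(h[...,1]>150)&(h[...,2]>90)&(d>.08)&(d<.19)
n=np.hypot(X-.5467,Y-.2308)<.045
white=(h[...,1]<60)&(h[...,2]>130)&n&(Z<.09)
w=onplane(c,*uv(white),.076);l=onplane(c,*uv(red&(Z<.09)),.076);cp=onplane(c,*uv(red&(Z>.105)),.118)
print('white',w,white.sum(),'line',l,(red&(Z<.09)).sum(),'cap',cp)
dark=((h[...,2]<40)&(abs(Z-.076)<.008)&n).astype(np.uint8)
dark=cv2.morphologyEx(dark,cv2.MORPH_OPEN,np.ones((5,5)))
cs=max(cv2.findContours(dark,0,1)[0],key=cv2.contourArea);e=cv2.fitEllipse(cv2.convexHull(cs));dc=onplane(c,*e[0],.076);print('dial',e,dc)
g=(n&(Z>.11)&(Z<.13));q=P[g][:,:2];print('paddle rect',cv2.minAreaRect(q.astype(np.float32)),len(q),q.mean(0))
a=lambda v:np.degrees(np.arctan2(v[1],v[0])).round(1)
print('ang white-90',a(w-dc)-90,'line',a(l-dc),'white-line+45',a(w-l)-135,'axis-90',a(dc[:2]-x)-90,'cap',a(cp-dc))
b=np.hypot(X-x[0],Y-x[1])<.045;print('ball top',np.nanmax(Z[b&(Z<.2)]))
s=P[b&(Z<.2)&(Z>.068)];print(circ(s))
plan([dc[0],dc[1],.2],a(cp-dc)+180)
E
python3 meas.py w4.png
```

```text
rim (array([0.5665, 0.0979]), np.float64(0.0532))
white [0.539014   0.26636937 0.076     ] 835 line [0.57435017 0.23761509 0.076     ] 140 cap [0.55464534 0.24266569 0.118     ]
dial ((428.28021240234375, 73.8689956665039), (89.53152465820312, 108.51811218261719), 31.95884132385254) [0.54661551 0.22999843 0.076     ]
paddle rect ((0.54869145154953, 0.23119798302650452), (0.03859786316752434, 0.01038205437362194), 61.31264114379883) 1337 [0.54837756 0.23065662]
ang white-90 11.799999999999997 line 15.4 white-line+45 5.900000000000006 axis-90 8.599999999999994 cap 57.6
ball top 0.19999591034735448
(array([0.5539, 0.1051, 0.1427]), np.float64(0.0628))
at [0.5655 0.0968 0.2041] yaw 145.29 d [-0.0189  0.1332 -0.0041] dyaw 92.31 F [-0.3  0.8 -0.6] T [0.01 0.01 0.02] w 0.0594 t 12.4
[0.3046, 0.329, 0.0137, -0.0855]
[0.0934, 0.4386, 0.0137, -0.0855]
[-0.1441, 0.4246, 0.0137, -0.0855]
```

View pics/w4.png

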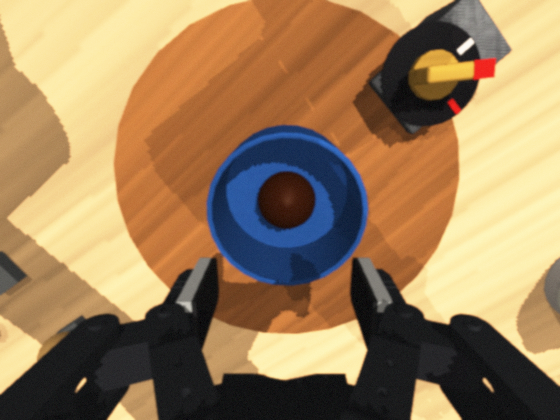

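The dark ball rests on the pot floor at (287,199). The dial is at (428,74) and the paddle lies at about 61° in the world frame. Going above the paddle and turning to match it.

```bash
python3 -c "
from h import *
plan([.548,.231,.19],241.3)"
```

```text
at [0.5655 0.0968 0.2041] yaw 145.29 d [-0.0175  0.1342 -0.0141] dyaw 96.01 F [-0.3  0.8 -0.6] T [0.01 0.01 0.02] w 0.0594 t 12.4
[0.3027, 0.3344, 0.0471, -0.0889]
[0.0795, 0.444, 0.0471, -0.0889]
[-0.1679, 0.4187, 0.0471, -0.0889]
```

>>> apply_moves:
  increments:
    - [[0.06,0.07,0.01,0,0,-0.017],[0.12,0.13,0.02,0,0,-0.035],[0.18,0.2,0.03,0,0,-0.053],[0.24,0.27,0.04,0,0,-0.071],[0.3,0.33,0.05,0,0,-0.089]]
  fingers: 0.2

```text
time_s: 12.9
ee_pos: [0.5595, 0.1414, 0.1989]
eef_rot: [[-0.999, 0.042, -0.002], [0.042, 0.999, -0.0], [0.002, -0.0, -1.0]]
ft_force: [0.5, 0.6, 0.1]
width: 0.0513
gripper_force: 0.0
```

>>> apply_moves:
  increments:
    - [[0.02,0.09,0.01,0,0,-0.018],[0.03,0.18,0.02,0,0,-0.036],[0.05,0.27,0.03,0,0,-0.053],[0.07,0.36,0.04,0,0,-0.071],[0.08,0.44,0.05,0,0,-0.089]]

```text
time_s: 13.4
ee_pos: [0.5534, 0.1857, 0.1939]
eef_rot: [[-0.869, -0.495, -0.002], [-0.495, 0.869, -0.0], [0.002, 0.001, -1.0]]
ft_force: [0.3, 0.9, -0.5]
width: 0.0514
gripper_force: 0.0
```

>>> apply_moves:
  increments:
    - [[-0.03,0.09,0.01,0,0,-0.018],[-0.07,0.18,0.02,0,0,-0.036],[-0.11,0.28,0.03,0,0,-0.055],[-0.15,0.37,0.04,0,0,-0.073],[-0.17,0.42,0.05,0,0,-0.089]]

```text
time_s: 13.9
ee_pos: [0.5477, 0.2309, 0.1889]
eef_rot: [[-0.474, -0.88, -0.002], [-0.88, 0.474, -0.0], [0.001, 0.001, -1.0]]
ft_force: [0.4, -0.2, 0.4]
width: 0.0515
gripper_force: 0.0
```

```bash
python3 - <<'E'
from h import *
c=cap('wrist');save(c,'w5.png')
P=cloud(c);P[c['range_z']==0]=np.nan;X,Y,Z=P[...,0],P[...,1],P[...,2]
g=(np.hypot(X-.548,Y-.231)<.03)&(Z>.112)&(Z<.126);q=P[g][:,:2];print('paddle',cv2.minAreaRect(q.astype(np.float32)),len(q),q.mean(0),P[g][:,2].mean())
plan([.548,.231,.107],241.3)
print(np.round(bot.state()['joint_positions'],1))
E
```

```text
paddle ((0.548287034034729, 0.23124587535858154), (0.038735270500183105, 0.009987645782530308), 61.642852783203125) 1009 [0.54796936 0.23042255] 0.1175099497489233
at [0.5475 0.2314 0.1887] yaw -118.14 d [ 0.0005 -0.0004 -0.0817] dyaw -0.56 F [-0.6  0.8  0.4] T [ 0.03  0.03 -0.04] w 0.0512 t 13.95
[0.0016, -0.0065, 0.8169, 0.0016]
[ 16.8  25.2   1.   65.9   0.  -45.1]
```

View pics/w5.png

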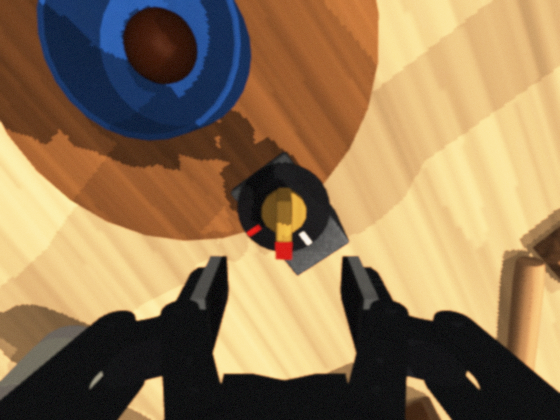

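The paddle at (284,218) lies along the image vertical, centred between the fingers, with its red cap at (284,250). Descending and pinching.

>>> apply_moves:
  increments:
    - [[0,0,0.15,0,0,0],[0,-0.01,0.36,0,0,0],[0,-0.01,0.56,0,0,0],[0,-0.01,0.74,0,0,0],[0,-0.01,0.82,0,0,0]]

```text
time_s: 14.45
ee_pos: [0.5476, 0.2291, 0.1054]
eef_rot: [[-0.48, -0.877, -0.004], [-0.877, 0.48, -0.001], [0.003, 0.003, -1.0]]
ft_force: [-0.2, 0.4, -0.4]
width: 0.051
gripper_force: 0.0
```

>>> apply_moves:
  increments:
    - [[0,0,0,0,0,0],[0,0,0,0,0,0],[0,0,0,0,0,0],[0,0,0,0,0,0],[0,0,0,0,0,0]]
  fingers: -1

```text
time_s: 14.95
ee_pos: [0.5482, 0.231, 0.1091]
eef_rot: [[-0.478, -0.878, -0.001], [-0.878, 0.478, 0.003], [-0.002, 0.002, -1.0]]
ft_force: [-4.6, 2.5, 1.8]
width: 0.009
gripper_force: 60.0
```

>>> apply_moves:
  increments:
    - [[0,0,0,0,0,0],[0,0,0,0,0,0],[0,0,0,0,0,0],[0,0,0,0,0,0],[0,0,0,0,0,0]]

```text
time_s: 15.45
ee_pos: [0.5482, 0.231, 0.1091]
eef_rot: [[-0.478, -0.878, -0.001], [-0.878, 0.478, 0.002], [-0.002, 0.002, -1.0]]
ft_force: [-4.7, 2.2, 2.5]
width: 0.009
gripper_force: 60.0
```

```bash
python3 -c "
from h import *
plan([.548,.231,.107],241.3)"
```

```text
at [0.5482 0.231  0.1091] yaw -118.56 d [-0.0002  0.     -0.0021] dyaw -0.14 F [-4.7  2.2  2.5] T [ 0.44  0.81 -0.13] w 0.009 t 15.45
[0.0007, 0.0021, 0.0212, 0.0004]
```

Turning clockwise (positive about tool z): 36° first, then smaller steps while watching the torque.

>>> apply_moves:
  increments:
    - [[0,0,0,0,0,0.01],[0,0,0,0,0,0.032],[0,0,0,0,0,0.055],[0,0,0,0,0,0.078],[0,0,0,0,0,0.1]]

```text
time_s: 15.95
ee_pos: [0.5479, 0.2313, 0.1091]
eef_rot: [[-0.905, -0.425, -0.002], [-0.425, 0.905, 0.003], [0.0, 0.004, -1.0]]
ft_force: [-5.0, 4.6, 2.7]
width: 0.0088
gripper_force: 60.0
```

>>> apply_moves:
  increments:
    - [[0,0,0,0,0,0.007],[0,0,0,0,0,0.014],[0,0,0,0,0,0.021],[0,0,0,0,0,0.026],[0,0,0,0,0,0.03]]

```text
time_s: 16.45
ee_pos: [0.5478, 0.2315, 0.1091]
eef_rot: [[-0.968, -0.252, -0.002], [-0.252, 0.968, 0.003], [0.001, 0.004, -1.0]]
ft_force: [-6.1, 3.9, 3.3]
width: 0.0091
gripper_force: 60.0
```

```bash
python3 -c "
from h import *
plan([.548,.231,.107],188)"
```

```text
at [0.5478 0.2315 0.1091] yaw -165.38 d [ 0.0002 -0.0005 -0.0021] dyaw -6.62 F [-6.1  3.9  3.3] T [0.6  0.96 0.05] w 0.0091 t 16.45
[-0.0008, -0.0051, 0.021, 0.0184]
```

>>> apply_moves:
  increments:
    - [[0,0,0,0,0,0.002],[0,0,0,0,0,0.004],[0,0,0,0,0,0.006],[0,0,0,0,0,0.008],[0,0,0,0,0,0.01]]

```text
time_s: 16.95
ee_pos: [0.5478, 0.2315, 0.1091]
eef_rot: [[-0.981, -0.192, -0.002], [-0.192, 0.981, 0.003], [0.001, 0.004, -1.0]]
ft_force: [-5.0, 4.8, 3.0]
width: 0.0088
gripper_force: 60.0
```

```bash
python3 -c "
from h import *
plan([.548,.231,.107],188)"
```

```text
at [0.5478 0.2315 0.1091] yaw -168.94 d [ 0.0002 -0.0005 -0.0021] dyaw -3.06 F [-5.   4.8  3. ] T [0.63 0.95 0.1 ] w 0.0088 t 16.95
[-0.001, -0.0053, 0.0211, 0.0085]
```

>>> apply_moves:
  increments:
    - [[0,0,0,0,0,0.002],[0,0,0,0,0,0.004],[0,0,0,0,0,0.006],[0,0,0,0,0,0.008],[0,0,0,0,0,0.008]]

```text
time_s: 17.45
ee_pos: [0.5478, 0.2316, 0.1091]
eef_rot: [[-0.99, -0.142, -0.002], [-0.142, 0.99, 0.004], [0.002, 0.004, -1.0]]
ft_force: [-5.4, 3.9, 3.4]
width: 0.0094
gripper_force: 60.1
```

```bash
python3 -c "
from h import *
plan([.548,.231,.107],188)"
```

```text
at [0.5478 0.2316 0.1091] yaw -171.81 d [ 0.0002 -0.0006 -0.0021] dyaw -0.19 F [-5.4  3.9  3.4] T [ 0.7   1.02 -0.02] w 0.0094 t 17.45
[-0.0015, -0.0058, 0.0209, 0.0005]
```

>>> apply_moves:
  increments:
    - [[0,0,0,0,0,0.001],[0,0,0,0,0,0.002],[0,0,0,0,0,0.003],[0,0,0,0,0,0.004],[0,0,0,0,0,0.005]]

```text
time_s: 17.95
ee_pos: [0.5478, 0.2316, 0.1091]
eef_rot: [[-0.994, -0.114, -0.002], [-0.114, 0.994, 0.003], [0.002, 0.004, -1.0]]
ft_force: [-4.5, 3.3, 2.9]
width: 0.0088
gripper_force: 62.4
```

```bash
python3 -c "
from h import *
plan([.548,.231,.107],188)"
```

```text
at [0.5478 0.2316 0.1091] yaw -173.47 d [ 0.0002 -0.0006 -0.0021] dyaw 1.47 F [-4.5  3.3  2.9] T [0.6  1.01 0.92] w 0.0088 t 17.95
[-0.0015, -0.0061, 0.0213, -0.0041]
```

>>> apply_moves:
  increments:
    - [[0,0,0,0,0,0.001],[0,0,0,0,0,0.002],[0,0,0,0,0,0.003],[0,0,0,0,0,0.004],[0,0,0,0,0,0.005]]

```text
time_s: 18.45
ee_pos: [0.5477, 0.2316, 0.1091]
eef_rot: [[-0.996, -0.084, -0.002], [-0.084, 0.996, 0.003], [0.002, 0.003, -1.0]]
ft_force: [-5.7, 3.2, 3.7]
width: 0.009
gripper_force: 75.6
```

```bash
python3 -c "
from h import *
plan([.548,.231,.107],188)"
```

```text
at [0.5477 0.2316 0.1091] yaw -175.17 d [ 0.0003 -0.0006 -0.0021] dyaw 3.17 F [-5.7  3.2  3.7] T [0.51 1.04 1.55] w 0.009 t 18.45
[-0.002, -0.0061, 0.0214, -0.0088]
```

The torque rises to 1.5 N·m, so the screw is seated. The stop begins at a yaw of about 188.0°. Backing off to yaw 278.0°, which is 93.4° from the pose commanded now.

>>> apply_moves:
  increments:
    - [[0,0,0,0,0,-0.012],[0,0,0,0,0,-0.03],[0,0,0,0,0,-0.05],[0,0,0,0,0,-0.07],[0,0,0,0,0,-0.09]]

```text
time_s: 18.95
ee_pos: [0.5479, 0.2312, 0.1091]
eef_rot: [[-0.796, -0.606, -0.002], [-0.606, 0.796, 0.003], [-0.0, 0.003, -1.0]]
ft_force: [-4.6, 3.0, 3.3]
width: 0.009
gripper_force: 60.0
```

>>> apply_moves:
  increments:
    - [[0,0,0,0,0,-0.018],[0,0,0,0,0,-0.036],[0,0,0,0,0,-0.054],[0,0,0,0,0,-0.072],[0,0,0,0,0,-0.09]]

```text
time_s: 19.45
ee_pos: [0.5483, 0.2309, 0.1091]
eef_rot: [[-0.348, -0.937, -0.001], [-0.937, 0.348, 0.002], [-0.002, 0.002, -1.0]]
ft_force: [-3.9, 2.9, 2.0]
width: 0.0088
gripper_force: 59.9
```

>>> apply_moves:
  increments:
    - [[0,0,0,0,0,-0.02],[0,0,0,0,0,-0.04],[0,0,0,0,0,-0.06],[0,0,0,0,0,-0.073],[0,0,0,0,0,-0.079]]

```text
time_s: 19.95
ee_pos: [0.5488, 0.2309, 0.1091]
eef_rot: [[0.138, -0.99, -0.0], [-0.99, -0.138, 0.002], [-0.002, 0.0, -1.0]]
ft_force: [-2.7, 2.2, 1.5]
width: 0.0094
gripper_force: 59.8
```

```bash
python3 - <<'E'
from h import *
plan([.548,.231,.107],278)
c=cap('wrist');b=cap('top');
r=35;u,v=140,247
cv2.imwrite('pics/f.png',np.hstack([cv2.resize(b['color'][v-r:v+r,u-r:u+r,::-1],(380,380),interpolation=cv2.INTER_CUBIC),cv2.resize(c['color'][120:310,190:380,::-1],(380,380),interpolation=cv2.INTER_CUBIC)]))
h=cv2.cvtColor(c['color'],cv2.COLOR_RGB2HSV);P=cloud(c);P[c['range_z']==0]=np.nan;X,Y,Z=P[...,0],P[...,1],P[...,2]
g=(np.hypot(X-.548,Y-.231)<.03)&(Z>.112)&(Z<.124);q=P[g][:,:2]
print('paddle',cv2.minAreaRect(q.astype(np.float32)),len(q))
E
```

```text
at [0.5488 0.2309 0.1091] yaw -82.08 d [-0.0008  0.0001 -0.0021] dyaw 0.08 F [-2.7  2.2  1.5] T [ 0.43  0.56 -0.03] w 0.0094 t 19.95
[-0.0024, 0.0074, 0.0213, -0.0002]
paddle ((0.5468292236328125, 0.22977519035339355), (0.0344587080180645, 0.035695262253284454), 44.66604995727539) 3197
```

View pics/f.png

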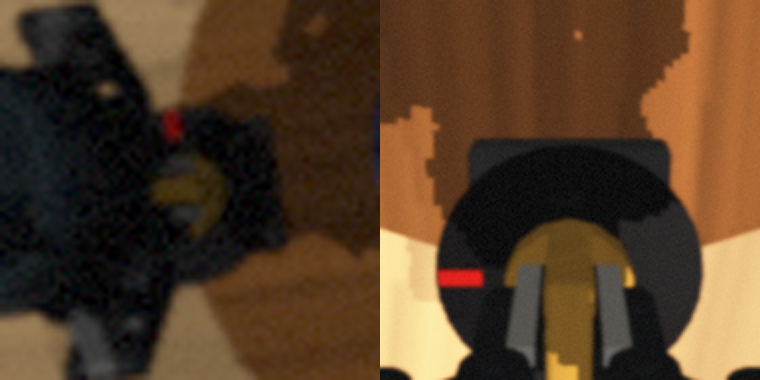

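In the crop, the paddle is square to the red line at (460,278) and parallel to the bracket's sides, so it is at the white line and still held. Handing in.

```bash
python3 -c "
from h import *
print(bot.job_done())"
```

```text
the job is handed in; nothing more can be done
None
```

The job is handed in: the dark ball is on the pot floor, and the thumbscrew was seated against its stop, backed off 90° to the white line, and is still held there between the fingers.

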